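Let the teal tin out of the dispenser

ROBOT

A 6-joint arm with a two-finger parallel gripper is mounted at the origin on a cart in front of the work surface, level with it; the furniture and walls round the work are solid. World frame = base frame: x ahead of the robot, y to its left, z up, the work surface at z = 0. Lengths are in m, angles in degrees, forces in N, time in s.
With the tool pointing down it reaches from about 0.4 to 0.825 m from the base axis. Payload 7 kg.
Tool frame: the origin (TCP) lies midway between the tips of the shut fingers; the grasp point (between the pads) lies 19 mm behind it; z points along the fingers, y is the line along which they close (so a half turn about z gives the same grasp; the last joint's range is limited). The gripper opens to 88 mm and grips with 3 to 60 N. Pads are 19 mm wide; open, the fingers measure 130 mm over their backs; the gripper's body (78 mm by 193 mm) begins 47 mm behind the grasp point.
Start: joints at [-46.862, 20.546, 0.682, 0, -70.136, -16.507], TCP at [0.303, -0.603, 0.227] pointing down, gripper open.
Joint ranges: [-176.03, 176.03], [-82.01, 121.73], [-58.28, 71.71], [-173.87, 95.51], [-174.79, -0.11], [-173.66, 173.66]. Speed limits (degrees/s): [136.94, 136.94, 172.46, 180, 180, 180].

INTERFACE

Orientations are given as [roll, pitch, yaw] about the fixed x, y, z axes, in that order (R = Rz(yaw) Ry(pitch) Rx(roll)).
In Python, from plant import ctrl gives the robot as it stands.
- The arm moves only by the tool arm_command, never from a script. Its argument "steps" is a list of rows, each an object with "translation": the shift along the tool's x, y, z in mm, a list of three; "rotation": the turn, a rotation vector about the tool's x, y, z in units of 5 degrees (1.0 is 5 degrees), a list of three; "claw": the finger opening in mm, from 0 to 87.6. In form: [{"translation": [x, y, z], "rotation": [rx, ry, rz], "claw": claw}, ...]. A call has 1 to 5 rows; each row is the pose to reach, as a shift and turn from the pose commanded when the call began, along the tool's axes at that moment; what a row does not reach only later rows make up. A row lasts 1/10 s, in which the tool goes at most 50 mm and 8.59 degrees, less where a joint would pass 70% of its speed; a pose out of reach is approached as far as the arm can. A call with a gripper value outside its range is refused whole. The fingers move at their own pace and stop on an object; the grip force is fixed at half the most. Time passes only in rows, so rows that repeat a pose let the fingers close. It gives the time, the measured TCP pose, the force, the opening and the grip force at its end, in the units of the state.
- ctrl.get_obs(): the state, without advancing time (a new reading comes with each control period).
- ctrl.snapshot(name): name is "scene" or "top"; returns (picture, depth): 480x640x3 uint8, red, green, blue; 480x640 float32, m along the optical axis (not along the pixel's ray), 0 where there is no reading.
- ctrl.calibration(name): a dict with "vertical_fov" (degrees; the focal length in pixels is half the picture's height over the tangent of half this angle, whatever the lens; pixels are square), "cx", "cy" (the principal point, pixels), "rvec" (rotation vector, rad) and "tvec" (3), from world to camera coordinates, as OpenCV has them. Camera axes: x right, y down, z forward; pixel columns grow to the right and rows downward; lengths in m; the calibration is good to about 2 mm. A picture is of the moment at which its call begins. calibration takes no time and is no camera call.
- ctrl.close_job(): hands the job in; it is judged then, once.
The state is a dict: "clock": time; "joint_pos": joint angles; "qvel": joint speeds; "tau": joint torques, N m; "tool_pos": TCP position; "orientation": TCP orientation; "force": force on the tool from outside, world axes, zero at the start; "moment": the same for the moment, N m; "opening": finger opening in m; "gripper_force": force on a finger pad.
Only numpy, scipy, OpenCV 4.12 (cv2) and the standard library are available. Lean on these libraries where they do the work, as an engineer would, in place of code of your own. Each camera call takes 0.05 s, during which the arm holds its last target. There are 200 camera calls.

TASK

With the fingertips, press down the black paddle of the lane that holds the teal tin, far enough that its gate lifts and the tin rolls out into the catch tray; then let the paddle come back up so that the gate is shut again. Do not touch or pick up the tins themselves, keep the red tin waiting behind its own gate, and leave the other things on the worktop where they are.

Things in the scene. Friction and masses are not known exactly. Their poses are not given: they have to be found in the camera images.
- dispenser: Two-lane tin dispenser of light wood, fixed to the worktop, 188 mm wide. Its x axis points along the lanes, the way the tins roll: from the paddles, past the orange gates, into the catch tray; y to its left, z up. Origin on the worktop, on the middle line; wood from x -52 to +209 mm. Tallest: cheeks carrying the lever pivots at x -30 mm, 127 mm high. Tray: x 126 to 197 mm, floor 12 mm high.
- paddle_left (a point): Middle of the top of the black ribbed press paddle of the left lane's rocking lever (the dispenser's +y side). Paddle 36 mm along the lever, 30 mm wide; at rest level, 122 mm above the worktop, at x -130, y +48 mm in the dispenser's frame, overhanging the end with nothing beneath. The lever pivots 100 mm towards +x at height 115 mm; pressing the paddle lifts the orange gate at its other end.
- paddle_right (a point): The same for the right lane (the dispenser's -y side): at rest at x -130, y -48 mm in the dispenser's frame, 122 mm above the worktop.
- lever_left (a joint): Angle of the left lane's lever, rad: 0 at rest (gate shut), 0.42 with the paddle fully down (40 mm; it then tilts 24 degrees and its middle has shifted 6 mm towards the pivot). Spring: about 2.5 N on the paddle starts it, 5.5 N holds it down, and it returns by itself. A tin passes the gate only with the paddle at least about 30 mm down, and takes about a second to roll out.
- lever_right (a joint): The same for the right lane's lever.
- tin_teal_center (a point): Centre of the tin with the teal printed label, 57 mm across, 72 mm long, about 0.18 kg, lying on its side across one of the lanes (y +48 or -48 mm: it differs from run to run), leaning on that lane's shut gate at x about 52, z about 66 mm in the dispenser's frame. In the tray its centre is about 41 mm above the worktop.
- tin_red_center (a point): Centre of the other tin, same size, with a red label and a yellow band; it lies in the other lane.
- kitchen_tap: The fixed tap at the back of the sink, an obstacle: its spout arches to about 390 mm above the worktop and reaches about 130 mm from this origin towards the robot (-x), its end hanging over the middle of the sink. Pass in front of it on the way to the dispenser.
- cinnamon_jar: Spice jar with black cap and pinkish-brown contents, 41 mm across, 90 mm tall, standing on the worktop in front of the sink; origin at the centre of its underside. A bystander.
- yellow_shaker: Yellow spice shaker with red cap, 41 mm across, 94 mm tall, standing by the front left corner of the sink, to the right of the dispenser's paddles; origin at the centre of its underside. A bystander.
- mug: White mug, brown inside, 83 mm across and 93 mm tall, at the right in front of the chopping board; origin at the centre of its underside. A bystander.
- lemon: Lemon 78x55x56 mm on the chopping board at the right; origin at its underside. A bystander.
- lime: Lime 53x46x48 mm on the chopping board at the right; origin at its underside. A bystander.
- tin_teal: The teal tin itself; origin at the middle of one end face, z along its axis.
- tin_red: The red tin itself; origin at the middle of one end face, z along its axis.
Not all that is in view belongs to the job. What is shaped like the tin_teal but purple is not meant.

How it is judged:
By the outcome, as a careful person would: the job done as asked, in the order asked, and still so for the second after the job is handed in, with the robot touching nothing.
It also fails if it takes over 32 s, if anything falls off the work surface, if the arm or the gripper's body presses on something with over 40 N, if the wrist force passes 120 N, or if a joint passes its speed limit or range.

## Working session

There is one attempt and no reset: what is moved stays moved. The work goes in short steps, Python scripts to look and compute and a tool call to move; the robot and the scene stay as the last step left them, time stands still between calls to the robot, and variables do not carry over. Pictures are saved under pics/ and viewed, at most 10 in all, crops included, and the job is handed in when it is done.

Besides the shell and the picture viewer there is one more tool, called after "Call:" as name(argument=value, ...) on one line, values as JSON. arm_command: Moves the arm, as the interface text tells. Its arguments: {"type":"object","properties":{"steps":{"type":"array"}},"required":["steps"]}

```bash
mkdir -p pics; cat > h.py <<'E'
import numpy as np, cv2
from plant import ctrl
def snap(n,f):
    im,d=ctrl.snapshot(n); cv2.imwrite(f'pics/{f}.png',im[:,:,::-1]); np.savez(f'pics/{f}.npz',im=im,d=d); return im,d
def world(n,u,v,z):
    c=ctrl.calibration(n); f=240/np.tan(np.radians(c['vertical_fov']/2))
    R=cv2.Rodrigues(np.array(c['rvec'],float))[0]; t=np.array(c['tvec'],float).ravel()
    p=np.array([(np.asarray(u)-c['cx'])/f*z,(np.asarray(v)-c['cy'])/f*z,np.asarray(z)]).T
    return (p-t)@R
def proj(n,P):
    c=ctrl.calibration(n); f=240/np.tan(np.radians(c['vertical_fov']/2))
    R=cv2.Rodrigues(np.array(c['rvec'],float))[0]; t=np.array(c['tvec'],float).ravel()
    q=np.atleast_2d(P)@R.T+t; return np.c_[q[:,0]/q[:,2]*f+c['cx'],q[:,1]/q[:,2]*f+c['cy']]
E
python3 - <<'E'
from h import *
for n in('scene','top'): snap(n,n+'0'); print(ctrl.calibration(n))
print(ctrl.get_obs())
E
```

```text
{'vertical_fov': 49.84416055755608, 'cx': 324.51475129866134, 'cy': 244.94869003761684, 'rvec': array([ 1.04411507, -2.54292645,  0.88056746]), 'tvec': array([0.52215004, 0.2712042 , 1.32140923])}
{'vertical_fov': 56.46515000931996, 'cx': 319.1919221092688, 'cy': 237.01682754662204, 'rvec': array([ 2.17126132, -2.20951989,  0.07172411]), 'tvec': array([0.17739457, 0.59985694, 1.43586433])}
{'clock': 0.1, 'joint_pos': array([-4.68627223e+01,  2.05881577e+01,  6.39823057e-01, -1.66160871e-02,
       -7.01358826e+01, -1.65077743e+01]), 'qvel': array([-0.03318247, -0.10824111,  0.13149079,  0.00828587, -0.01666172,
       -0.02616896]), 'tau': array([-1.42640565e-03, -5.84165347e+01,  2.93751580e+01,  7.01544285e+00,
        1.01456948e-02, -5.35335744e-05]), 'tool_pos': array([ 0.30233754, -0.6030255 ,  0.22571665]), 'orientation': array([ 1.79914815e+02, -8.95482438e-03, -1.53376147e+02]), 'force': array([ 0.4584491 , -0.38988265, -0.46327056]), 'moment': array([-0.02173072, -0.0148758 , -0.00987563]), 'gripper_force': 0.0, 'opening': 0.0878652593739166}
```

View pics/scene0.png

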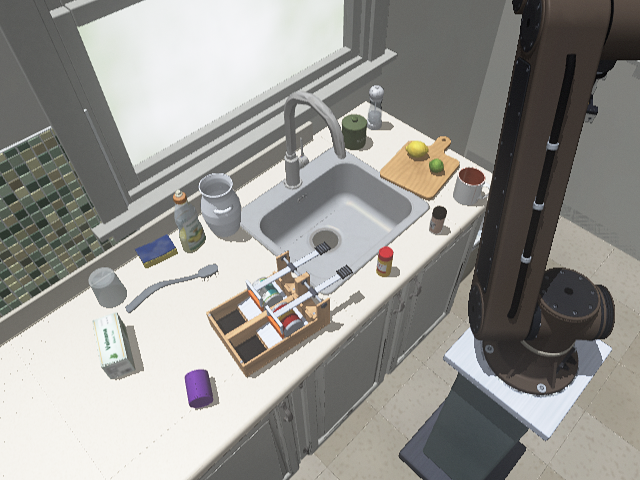

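View pics/top0.png

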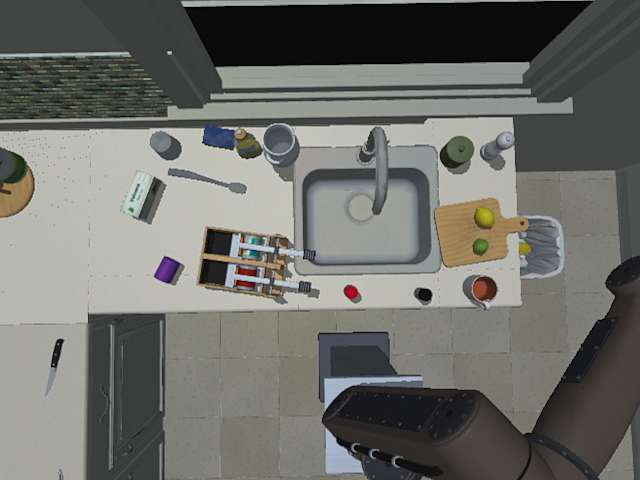

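The scene shows the dispenser at about (270,320) and the purple decoy at (199,388). In the top view the dispenser is at (250,262), with paddles at (309,255) and (304,287), and the tap spout reaches about (378,212). Next I'll enlarge the top view to see which lane holds the teal tin, and measure the paddles.

```bash
python3 - <<'E'
from h import *
a=np.load('pics/top0.npz'); im,d=a['im'],a['d']
c=cv2.resize(im[215:310,190:330],None,fx=5.5,fy=5.5,interpolation=cv2.INTER_CUBIC); cv2.imwrite('pics/c0.png',c[:,:,::-1])
for (u,v) in [(309,255),(304,287),(351,293),(424,296),(379,210),(250,275),(252,245)]:
    z=d[v-1:v+2,u-1:u+2]; print((u,v),world('top',u,v,float(np.median(z))).round(3))
# dark pixels at paddle height
vv,uu=np.mgrid[235:300,285:330]; P=world('top',uu.ravel(),vv.ravel(),d[235:300,285:330].ravel())
col=im[235:300,285:330].reshape(-1,3); m=(col.max(1)<90)&(P[:,2]>.105)&(P[:,2]<.135)
for s in (0,1):
    k=m&((vv.ravel()<272) if s==0 else (vv.ravel()>=272)); Q=P[k]; print(k.sum(),Q.mean(0).round(4),Q.min(0).round(3),Q.max(0).round(3))
# all wood footprint
vv,uu=np.mgrid[215:310,190:330]; P=world('top',uu.ravel(),vv.ravel(),d[215:310,190:330].ravel()); 
k=(P[:,2]>.03)&(P[:,2]<.15)
print(cv2.minAreaRect(P[k][:,:2].astype(np.float32)*1000))
E
```

```text
(309, 255) [0.543 0.199 0.123]
(304, 287) [0.447 0.215 0.123]
(351, 293) [0.425 0.073 0.095]
(424, 296) [ 0.411 -0.151  0.091]
(379, 210) [0.653 0.01  0.308]
(250, 275) [0.485 0.382 0.092]
(252, 245) [0.576 0.371 0.119]
86 [0.5442 0.2001 0.123 ] [0.527 0.181 0.106] [0.598 0.272 0.131]
90 [0.4472 0.214  0.1232] [0.431 0.197 0.116] [0.465 0.23  0.134]
((520.3341674804688, 365.1455383300781), (358.0218200683594, 192.7302703857422), 80.91850280761719)
```

View pics/c0.png

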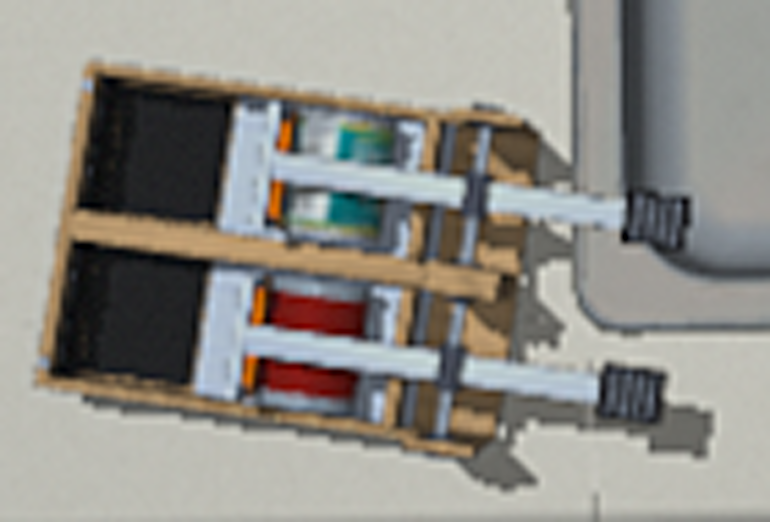

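The top crop settles which lane is meant:
- **Teal tin:** far lane, crop (345,170), which is about (252,246) in the full picture.
- **Red tin:** near lane, crop (315,340).
- **Purple tin:** the decoy at (168,269), outside the dispenser.

The far paddle, at top-view pixel (309.5,254.5), is the one to press. It lies at world (0.544, 0.199, 0.123), and its height matches the given 122 mm. The two paddles are 98 mm apart, against 96 mm given. The lane direction is about 81°. I'll set out now, passing in front of the tap.

Call:
arm_command(steps=[{"translation":[-33,37,-2],"rotation":[0,0,-1.7],"claw":0},{"translation":[-66,74,-4],"rotation":[0,0,-3.4],"claw":0},{"translation":[-99,111,-6],"rotation":[0,0,-5.1],"claw":0},{"translation":[-132,148,-8],"rotation":[0,0,-6.8],"claw":0},{"translation":[-165,185,-10],"rotation":[0,0,-8.5],"claw":0}])

```text
clock: 0.6
tool_pos: [0.367, -0.3622, 0.2363]
orientation: [180.0, 0.0, -110.5]
force: [1.1, -0.6, -0.2]
opening: 0.0528
gripper_force: 0.0
```

```bash
cat >> h.py <<'E'
from scipy.spatial.transform import Rotation as Ro
def go(p,yaw=-99):
    o=ctrl.get_obs(); R=Ro.from_euler('xyz',o['orientation'],degrees=True); T=Ro.from_euler('xyz',[180,0,yaw],degrees=True)
    print(o['clock'],o['tool_pos'].round(4),o['orientation'].round(1),o['force'].round(1))
    print('trans mm',((np.array(p)-o['tool_pos'])@R.as_matrix()*1000).round(1),'rot',np.round(np.degrees((R.inv()*T).as_rotvec())/5,2))
E
python3 -c "
from h import *
go([.44,-.1,.25])"
```

```text
0.6 [ 0.367  -0.3622  0.2363] [ 180.     0.  -110.5] [ 1.1 -0.6 -0.2]
trans mm [-271.1   23.6  -13.7] rot [ 0.01  0.   -2.31]
```

Call:
arm_command(steps=[{"translation":[-49,4,0],"rotation":[0,0,-1],"claw":0},{"translation":[-98,8,0],"rotation":[0,0,-2.3],"claw":0},{"translation":[-147,12,0],"rotation":[0,0,-2.3],"claw":0},{"translation":[-196,17,0],"rotation":[0,0,-2.3],"claw":0},{"translation":[-245,21,0],"rotation":[0,0,-2.3],"claw":0}])

```text
clock: 1.1
tool_pos: [0.4346, -0.1256, 0.2366]
orientation: [-180.0, 0.0, -99.4]
force: [1.1, 0.2, 0.1]
opening: 0.0132
gripper_force: 0.0
```

```bash
python3 -c "
from h import *
go([.544,.199,.19])"
```

```text
1.1 [ 0.4346 -0.1256  0.2366] [-180.     0.   -99.4] [1.1 0.2 0.1]
trans mm [-338.1  -55.1   46.8] rot [-0.    0.   -0.07]
```

Call:
arm_command(steps=[{"translation":[-48,-5,0],"rotation":[0,0,0],"claw":0},{"translation":[-96,-10,0],"rotation":[0,0,0],"claw":0},{"translation":[-144,-16,0],"rotation":[0,0,0],"claw":0},{"translation":[-192,-24,0],"rotation":[0,0,0],"claw":0},{"translation":[-240,-32,0],"rotation":[0,0,0],"claw":0}])

```text
clock: 1.6
tool_pos: [0.5053, 0.106, 0.2366]
orientation: [-180.0, 0.0, -99.3]
force: [2.1, 0.2, 0.2]
opening: 0.0005
gripper_force: 0.0
```

Call:
arm_command(steps=[{"translation":[-45,-10,10],"rotation":[0,0,0],"claw":0},{"translation":[-80,-20,25],"rotation":[0,0,0],"claw":0},{"translation":[-97,-23,45],"rotation":[0,0,0],"claw":0},{"translation":[-97,-23,60],"rotation":[0,0,0],"claw":0},{"translation":[-97,-23,60],"rotation":[0,0,0],"claw":0}])

```text
clock: 2.1
tool_pos: [0.5424, 0.1957, 0.1736]
orientation: [179.8, -0.2, -99.3]
force: [-0.4, -0.6, 0.1]
opening: 0.0003
gripper_force: 0.0
```

```bash
python3 -c "
from h import *
go([.545,.200,.125])
im,d=snap('scene','s1')
c=cv2.resize(im[210:380,200:400],None,fx=3.5,fy=3.5,interpolation=cv2.INTER_CUBIC); cv2.imwrite('pics/c1.png',c[:,:,::-1])
print(proj('scene',[[.544,.199,.122],ctrl.get_obs()['tool_pos']]))"
```

```text
2.1 [0.5424 0.1957 0.1736] [179.8  -0.2 -99.3] [-0.4 -0.6  0.1]
trans mm [-4.9 -2.1 48.6] rot [ 0.05 -0.04 -0.07]
[[322.67069081 247.82041262]
 [323.68323054 234.57039503]]
```

View pics/c1.png

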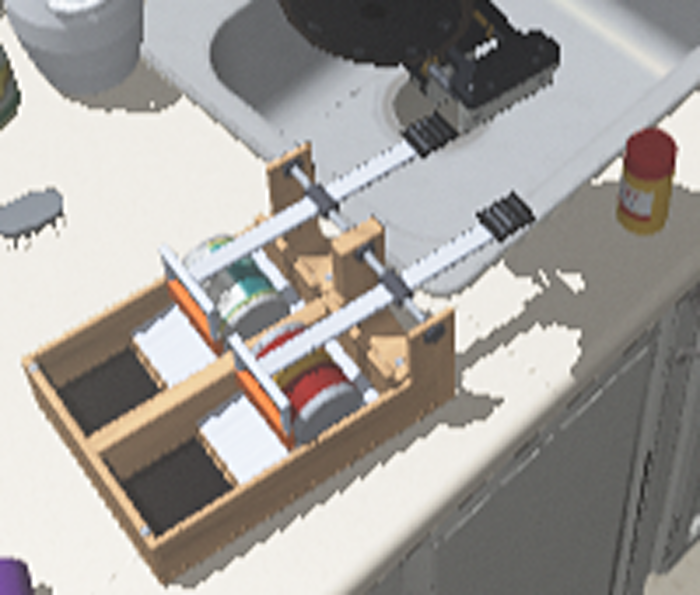

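The crop confirms that the closed fingertips (445,110) are right above the teal lane's paddle (430,135). The teal tin (245,290) is behind that lane's gate, and the red tin is in the near lane. Now I'll press.

Call:
arm_command(steps=[{"translation":[-5,-2,25],"rotation":[0,0,0],"claw":0},{"translation":[-5,-2,45],"rotation":[0,0,0],"claw":0},{"translation":[-5,-2,55],"rotation":[0,0,0],"claw":0},{"translation":[-5,-2,65],"rotation":[0,0,0],"claw":0},{"translation":[-5,-2,65],"rotation":[0,0,0],"claw":0}])

```text
clock: 2.65
tool_pos: [0.5468, 0.2002, 0.1115]
orientation: [-180.0, -0.0, -99.4]
force: [0.1, -1.5, -0.4]
opening: 0.0004
gripper_force: 0.0
```

Call:
arm_command(steps=[{"translation":[0,0,8],"rotation":[0,0,0],"claw":0},{"translation":[0,0,16],"rotation":[0,0,0],"claw":0},{"translation":[0,0,22],"rotation":[0,0,0],"claw":0},{"translation":[0,0,26],"rotation":[0,0,0],"claw":0},{"translation":[0,0,26],"rotation":[0,0,0],"claw":0}])

```text
clock: 3.15
tool_pos: [0.5483, 0.2019, 0.0867]
orientation: [-179.8, 0.2, -99.3]
force: [0.1, 0.6, 6.8]
opening: 0.0005
gripper_force: 2.7
```

```bash
python3 -c "
from h import *
im,d=snap('scene','s2'); go([.545,.202,.084])
c=cv2.resize(im[210:380,200:400],None,fx=3.5,fy=3.5,interpolation=cv2.INTER_CUBIC); cv2.imwrite('pics/c2.png',c[:,:,::-1])"
```

```text
3.2 [0.5483 0.2017 0.0869] [-179.8    0.2  -99.3] [-0.6  2.1  6.4]
trans mm [0.3 3.3 2.9] rot [-0.04  0.03 -0.07]
```

View pics/c2.png

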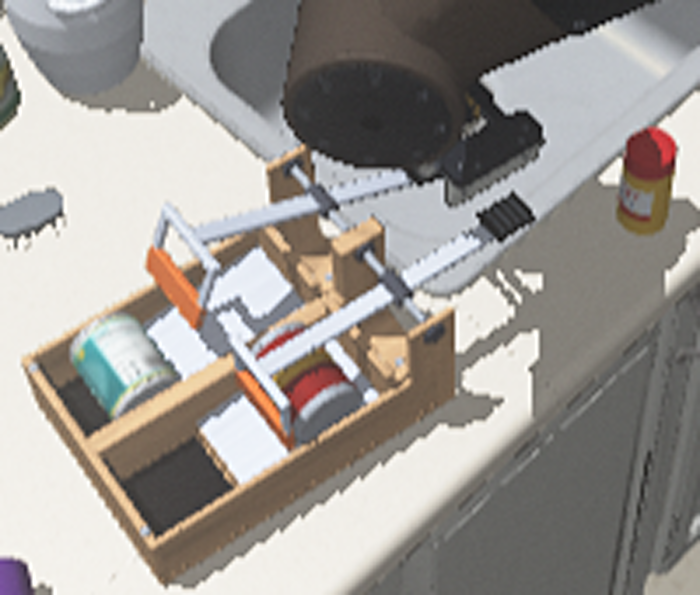

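The gate (175,285) is raised and the teal tin (120,365) has rolled into the tray, while the red tin is still held. I'll hold for 0.5 s so the tin settles, then lift gently.

Call:
arm_command(steps=[{"translation":[0,0,0],"rotation":[0,0,0],"claw":0},{"translation":[0,0,0],"rotation":[0,0,0],"claw":0},{"translation":[0,0,0],"rotation":[0,0,0],"claw":0},{"translation":[0,0,0],"rotation":[0,0,0],"claw":0},{"translation":[0,0,0],"rotation":[0,0,0],"claw":0}])

```text
clock: 3.7
tool_pos: [0.5483, 0.2017, 0.0872]
orientation: [-179.8, 0.2, -99.3]
force: [-1.0, 0.3, 6.4]
opening: 0.0004
gripper_force: 2.7
```

Call:
arm_command(steps=[{"translation":[0,0,-10],"rotation":[0,0,0],"claw":0},{"translation":[0,0,-22],"rotation":[0,0,0],"claw":0},{"translation":[0,0,-35],"rotation":[0,0,0],"claw":0},{"translation":[0,0,-60],"rotation":[0,0,0],"claw":0},{"translation":[0,0,-90],"rotation":[0,0,0],"claw":0}])

```text
clock: 4.2
tool_pos: [0.5459, 0.2006, 0.1763]
orientation: [179.9, -0.0, -99.4]
force: [-0.0, 0.5, -0.1]
opening: 0.0003
gripper_force: 0.0
```

Call:
arm_command(steps=[{"translation":[0,0,-20],"rotation":[0,0,0],"claw":0},{"translation":[0,0,-20],"rotation":[0,0,0],"claw":0},{"translation":[0,0,-20],"rotation":[0,0,0],"claw":0},{"translation":[0,0,-20],"rotation":[0,0,0],"claw":0},{"translation":[0,0,-20],"rotation":[0,0,0],"claw":0}])

```text
clock: 4.7
tool_pos: [0.5462, 0.2004, 0.1947]
orientation: [179.9, -0.1, -99.4]
force: [-0.3, -0.6, -0.0]
opening: 0.0004
gripper_force: 0.0
```

```bash
python3 -c "
from h import *
im,d=snap('scene','s3'); go([.545,.202,.2])
c=cv2.resize(im[210:380,200:400],None,fx=3.5,fy=3.5,interpolation=cv2.INTER_CUBIC); cv2.imwrite('pics/c3.png',c[:,:,::-1])"
```

```text
4.75 [0.5463 0.2004 0.1947] [ 1.799e+02 -1.000e-01 -9.940e+01] [ 0.1 -0.3  0.1]
trans mm [-1.4  1.5 -5.3] rot [ 0.01 -0.01 -0.07]
```

View pics/c3.png

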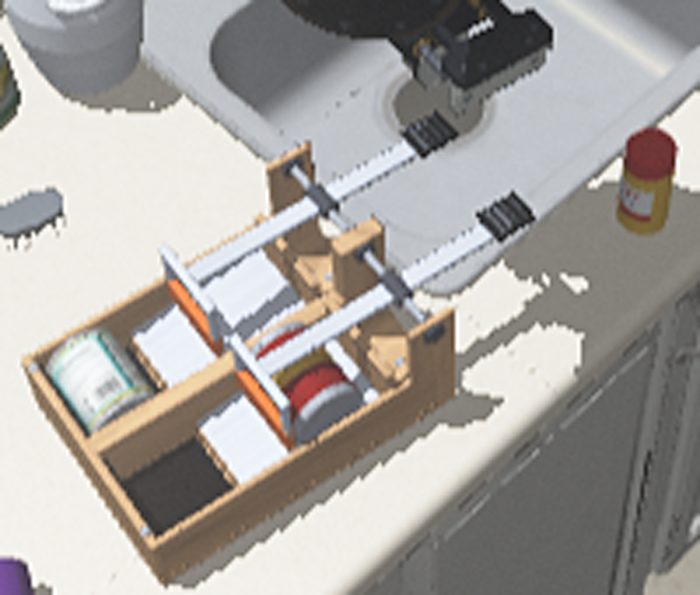

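The teal tin is resting in the tray (100,380), and its gate (190,310) is shut with the paddle (430,135) level again. The red tin (310,370) is still held, and the gripper is clear of everything with about zero force. I'll hand the job in.

```bash
python3 -c "
from plant import ctrl
print(ctrl.close_job())"
```

```text
the job is handed in; nothing more can be done
None
```

The job is handed in: the teal tin rolled into the catch tray, its gate is shut again, and the red tin is still waiting behind its own gate (about 5 s used, gripper clear of everything).

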